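# Set the tenoned chair rail in the sloping cradle

## Task

Pick up the long chair rail that has a round tenon on its end and lay it in the notches of the sloping wooden cradle, tenon end uppermost and the other end down against the cradle's stop, so that the next person can take it up at that slope. Let go of it, and leave the plain rail and the short tenoned rail where they lie.

Things in the scene. Friction and masses are not known exactly. Their poses are not given: they have to be found in the camera images.
- rail: The rail to move: dark wood bar 26 x 26 x 210 mm, 0.12 kg, with a round tenon (14 mm dia, 30 mm long) on one end; lies flat on the table, tenon within 17 degrees of +x. Origin: centre of the bar's underside, 105 mm from each end of the bar. x along it to the tenon, z up.
- cradle: Fixed plywood cradle, base 260x110x18 mm. Origin under the base's centre; x level, toward the high end, z up. Two notched saddles carry a rail rising 30 deg toward +x, 75 mm down and up the slope from H = (0,0,100 mm), H on the notch floors' plane; free between. Notch 33 mm wide, sides lean out 20 deg, 28 mm high. Stop face 105 mm down from H. Home: rail origin at H, its x 30 deg up, level across.
- plain_rail: A bystander: dark wood square bar 26 x 26 x 240 mm with no tenon, flat on the table. Origin: centre of its underside; x along it.
- short_rail: A bystander: dark wood bar 26 x 26 x 120 mm with a tenon 14 mm in diameter and 30 mm long on one end, flat on the table. Origin: centre of the bar's underside; x along it to the tenon. The three rails lie side by side in any order, about 140 mm apart.

How it is judged:
At the end, for the whole second after the job is handed in: The long tenoned rail rests still on the cradle, its origin within 15 mm below and 20 mm above home along the cradle's x, 20 mm sideways, 85 to 125 mm above the cradle's underside; tenon end up, its length 20 to 40 degrees above level and a side of it within 12 degrees of square to the cradle (x of rail in the frame of cradle between -0.015 and 0.02 m and y of rail in the frame of cradle between -0.02 and 0.02 m and z of rail in the frame of cradle between 0.085 and 0.125 m and angle between rail's own x axis and vertical between 0.873 and 1.222 rad and (angle between the y axis of rail and the y axis of cradle, either way round below 0.21 rad or angle between the z axis of rail and the y axis of cradle, either way round below 0.21 rad) and contact force between rail and cradle above 0.1 N and linear speed of rail below 0.02 m/s); the robot touches nothing.
It fails at once if the plain rail is shifted more than 30 mm (distance of plain_rail from where it was at the start of the episode above 0.03 m).
It fails at once if the short rail is shifted more than 30 mm (distance of short_rail from where it was at the start of the episode above 0.03 m).
It also fails if it takes over 38 s, if anything falls off the work surface, if the arm or the gripper's body presses on something with over 40 N, if the wrist force passes 120 N, or if a joint passes its speed limit or range.

## Robot

A 7-joint arm with a two-finger parallel gripper is mounted at the origin on the work surface. World frame = base frame: x ahead of the robot, y to its left, z up, the work surface at z = 0. Lengths are in m, angles in rad, forces in N, time in s.
With the tool pointing down it reaches from about 0.4 to 0.85 m from the base axis. Payload 10.4 kg.
Tool frame: the origin (TCP) lies at the centre of the arm's flange, where the gripper is bolted on; the fingertips stand 182 mm ahead of it and the grasp point (between the pads) lies 164 mm ahead of it; z points along the fingers, y is the line along which they close (so a half turn about z gives the same grasp; the last joint's range is limited). The gripper opens to 87 mm and grips with 3 to 60 N. Pads are 19 mm wide; open, the fingers measure 117 mm over their backs; the gripper's body (75 mm by 190 mm) begins 51 mm behind the grasp point.
Start: joints at [-1.171, 0.332, -0.065, 1.46, 0.022, 1.35, -0.088], TCP at [0.256, 0.57, 0.405] pointing down, gripper open.
Joint ranges: [-2.6, 2.6], [-0.5, 2.12], [-1.47, 1.34], [0.16, 2.42], [-1.27, 4.41], [0.06, 2.06], [-2.6, 2.6]. Speed limits (rad/s): [2.22, 2.22, 2.79, 2.79, 3.14, 3.14, 3.14].

## Interface

Orientations are given as a unit quaternion [x, y, z, w].
In Python, from bench import r, eyes, job gives the robot as it stands. The module is installed in compiled form; this text tells all that it offers.
- The arm moves only by the shell command python3 -m inch 'ROWS' [OPENING] [FORCE]. ROWS is JSON, a list of rows, each a list of 6 numbers: the shift along the tool's x, y, z normalised to -1 to 1, where 1 is 4 cm, then the turn, a rotation vector about the tool's x, y, z normalised to -1 to 1, where 1 is 0.12 rad. In form: [[x, y, z, wx, wy, wz], ...]. A call has exactly 5 rows; each row shifts and turns the commanded pose from where the row before left it, along the tool's axes as they then stand; what a row does not reach is not made up. A row lasts 1/12 s, in which the tool goes at most 41.7 mm and 7.16 degrees, less where a joint would pass 70% of its speed; a pose out of reach is approached as far as the arm can. A call with a number of a shift or a turn outside -1 to 1 is refused whole. A call with a gripper value outside its range is refused whole. OPENING is the gripper command: -1 is shut, 1 is fully open, values between are in proportion, set as the call begins (- or left out, the last holds). The fingers move at their own pace and stop on an object; FORCE is the grip in N (left out, the last holds). Time passes only in rows, so rows that do not move let the fingers close, or fill a call up. It gives the time, the measured TCP pose, the force, the opening and the grip force at its end, in the units of the state.
- r.read_state(): the state, without advancing time (a new reading comes with each control period).
- eyes.camera(name): name is "scene" or "top"; returns a dict with "pixels" (400x640x3 uint8, red, green, blue), "fx", "fy", "cx", "cy" (pixels), "extrinsics" (4x4, takes a point from camera to world coordinates). Camera axes: x right, y down, z forward; pixel columns grow to the right and rows downward; lengths in m; the calibration is good to about 2 mm. A picture is of the moment at which its call begins. There is no depth.
- job.close_job(): hands the job in; it is judged then, once.
The state is a dict: "time": time; "joint_positions": joint angles; "joint_vel": joint speeds; "joint_torque": joint torques, N m; "ee_pos": TCP position; "eef_rot": TCP orientation; "ft_force": force on the tool from outside, world axes, zero at the start; "torque": the same for the moment, N m; "width": finger opening in m; "grip_force": force on a finger pad.
Only numpy, scipy, OpenCV 4.12 (cv2) and the standard library are available. Lean on these libraries where they do the work, as an engineer would, in place of code of your own. Each camera call takes 0.05 s, during which the arm holds its last target. There are 200 camera calls.

## Working session

There is one attempt and no reset: what is moved stays moved. The work goes in short steps, Python scripts to look and compute and a shell command to move; the robot and the scene stay as the last step left them, time stands still between calls to the robot, and variables do not carry over. Pictures are saved under pics/ and viewed, at most 10 in all, crops included, and the job is handed in when it is done.

```bash
mkdir -p pics; python3 - <<'E'
from bench import r,eyes
import cv2,numpy as np
for n in("scene","top"):
    c=eyes.camera(n); cv2.imwrite(f"pics/{n}0.png",c["pixels"][:,:,::-1]); np.save(f"pics/{n}0.npy",c["pixels"])
    print(n,c["fx"],c["fy"],c["cx"],c["cy"],np.round(c["extrinsics"],4).tolist())
print(r.read_state())
E
```

```text
scene 426.97864916698734 426.97864916698734 319.17152511666956 196.72273187922372 [[-0.6908, 0.4985, -0.5238, 0.9847], [0.7228, 0.4965, -0.4807, 0.4669], [0.0204, -0.7107, -0.7032, 0.713], [0.0, 0.0, 0.0, 1.0]]
top 426.75270210887993 426.75270210887993 322.1317050483494 201.29132085501985 [[0.0617, -0.9769, 0.2045, 0.3081], [-0.9981, -0.0598, 0.0155, 0.03], [-0.0029, -0.2051, -0.9787, 1.0365], [0.0, 0.0, 0.0, 1.0]]
{'time': 0.1, 'joint_positions': array([-1.17058557,  0.33282276, -0.06466211,  1.46083597,  0.021598  ,
        1.34993152, -0.08848236]), 'joint_vel': array([-9.60884637e-04, -1.08087155e-03,  5.66403655e-05, -2.44669740e-03,
        6.87881082e-04, -2.74621972e-04,  1.29358666e-03]), 'joint_torque': array([ 3.90008290e-04, -6.24543428e+01,  2.38601980e-02, -3.90719926e+01,
       -6.15528412e-02,  3.64795548e-02,  5.31575756e-05]), 'ee_pos': array([0.25641979, 0.56985468, 0.40403466]), 'eef_rot': array([ 2.09834074e-01,  9.77736793e-01, -6.43183797e-04, -1.02463305e-04]), 'ft_force': array([ 0.33519312, -0.23202626,  0.02208971]), 'torque': array([ 0.0473789 ,  0.01763982, -0.01404736]), 'grip_force': 0.0, 'width': 0.08698339391702307}
```

View pics/top0.png

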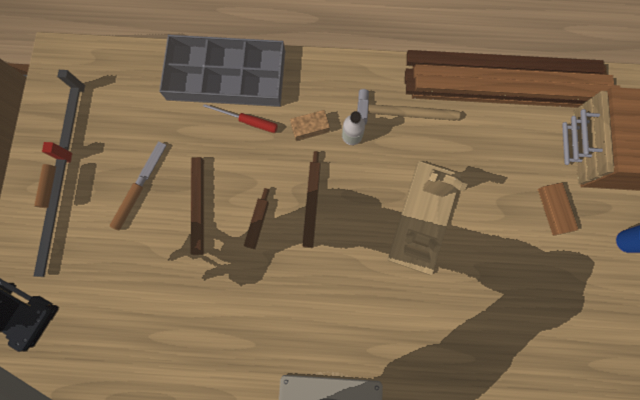

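View pics/scene0.png

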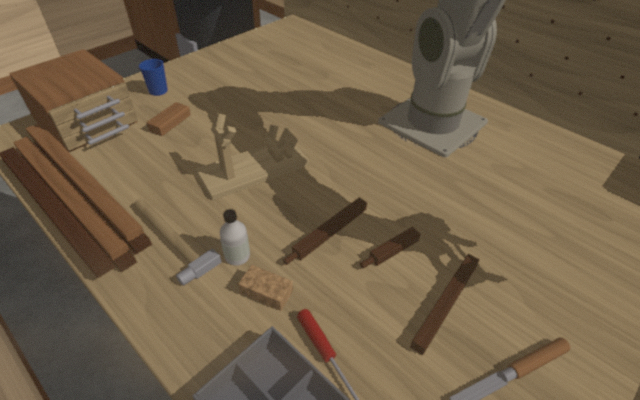

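The top view shows the long tenoned rail at about (314,200) with its tenon up at (318,155). The short rail is at (258,220), the plain rail at (197,205), and the cradle at (428,215). I'll zoom in on the rail and cradle.

```bash
python3 - <<'E'
import cv2,numpy as np
a=np.load("pics/top0.npy")[140:290,290:490,::-1]
cv2.imwrite("pics/crop.png",cv2.resize(a,None,fx=4,fy=4,interpolation=cv2.INTER_CUBIC))
E
```

```text
(no output)
```

View pics/crop.png

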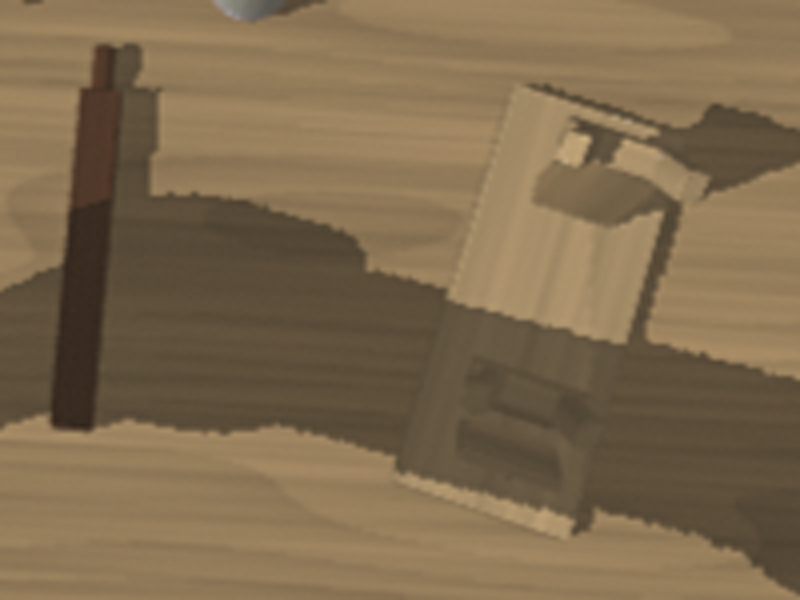

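The crop shows the rail bar from about (80–122,90) to (52–95,428). The cradle base corners are TL (520,85), BL (397,472) and BR (573,537), with the high saddle at the far end.

```bash
cat > h.py <<'E'
import numpy as np
from bench import r,eyes
from scipy.spatial.transform import Rotation as R
def ray(c,u,v,z):
    E=c["extrinsics"]; d=E[:3,:3]@[(u-c["cx"])/c["fx"],(v-c["cy"])/c["fy"],1]; o=E[:3,3]
    return o+d*(z-o[2])/d[2]
def proj(c,p):
    E=c["extrinsics"]; q=E[:3,:3].T@(np.asarray(p)-E[:3,3]); return np.round([c["fx"]*q[0]/q[2]+c["cx"],c["fy"]*q[1]/q[2]+c["cy"]],1)
def delta(pos,rot=None):
    s=r.read_state(); A=R.from_quat(s["eef_rot"]); t=A.inv().apply(np.asarray(pos)-s["ee_pos"])/.04
    w=(A.inv()*rot).as_rotvec()/.12 if rot is not None else 0
    return np.round(t,2),np.round(w,2)
E
python3 - <<'E'
from h import *
c=eyes.camera("top");s=eyes.camera("scene")
f=lambda x,y,z:ray(c,290+x/4-.4,140+y/4-.4,z)
a=[f(80,90,.026),f(122,90,.026),f(52,426,.026),f(95,430,.026)]
t=(a[0]+a[1])/2;b=(a[2]+a[3])/2
print(np.round(a,4),np.linalg.norm(t-b),(t+b)/2,np.degrees(np.arctan2(*(t-b)[1::-1])))
TL,BL,BR=f(520,85,.018),f(397,470,.018),f(573,537,.018)
print(TL,BL,BR,np.linalg.norm(TL-BL),np.linalg.norm(BL-BR),(TL+BR)/2)
d=(TL-BL);e=(BL-BR);print(np.degrees(np.arctan2(d[1],d[0])),np.degrees(np.arctan2(e[1],e[0])))
# predicted high-saddle/notch edges for check
yaw=np.arctan2(d[1],d[0]);C=(TL+BR)/2;C[2]=0
M=R.from_euler("z",yaw)
for p in [(-.13,.055,.018),(.13,.055,.018),(.13,-.055,.018),(-.13,-.055,.018),(.065,.0165,.1375),(.065,-.0165,.1375),(.065,.0267,.162),(.065,-.0267,.162),(-.065,.0165,.0625),(-.065,-.0165,.0625)]:
    q=M.apply(p)+C;print(p,(proj(c,q)-[290,140])*4,proj(s,q))
E
```

```text
[[0.616  0.083  0.026 ]
 [0.6175 0.0571 0.026 ]
 [0.4083 0.0855 0.026 ]
 [0.4075 0.0599 0.026 ]] 0.2089127987311204 [0.51230517 0.07135376 0.026     ] -0.7300214506448414
[ 0.6382642  -0.18939653  0.018     ] [ 0.39559208 -0.12020058  0.018     ] [ 0.362761   -0.22464354  0.018     ] 0.2523446761415347 0.10948156183519483 [ 0.5005126  -0.20702003  0.018     ]
-15.915062391220019 72.54974524964109
(-0.13, 0.055, 0.018) [392.4 476.8] [308.5 160.1]
(0.13, 0.055, 0.018) [519.2  80. ] [210.3 195.2]
(0.13, -0.055, 0.018) [690.  136.4] [194.6 167.8]
(-0.13, -0.055, 0.018) [570.8 539.2] [288.5 137.1]
(0.065, 0.0165, 0.1375) [600.8 144.4] [223.6 136.2]
(0.065, -0.0165, 0.1375) [659.6 164. ] [218.3 128.5]
(0.065, 0.0267, 0.162) [594.8 126.4] [223.8 129.5]
(0.065, -0.0267, 0.162) [692.  158.4] [215.  117.1]
(-0.065, 0.0165, 0.0625) [502.4 386. ] [277.9 145.5]
(-0.065, -0.0165, 0.0625) [557.6 405.2] [272.  138.4]
```

```bash
python3 - <<'E'
import cv2,numpy as np
a=np.load("pics/scene0.npy")[100:220,170:330,::-1]
cv2.imwrite("pics/crop2.png",cv2.resize(a,None,fx=5,fy=5,interpolation=cv2.INTER_CUBIC))
E
```

```text
(no output)
```

View pics/crop2.png

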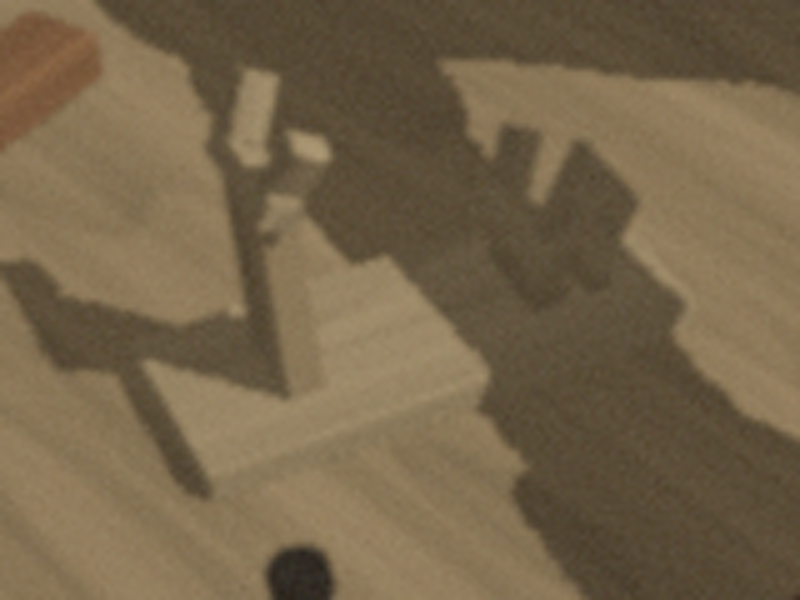

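```bash
cat > goal.py <<'E'
from h import *
yr=np.radians(-.73); yc=np.radians(-16.5); C=np.array([.5005,-.207,0])
down=lambda y:R.from_euler("z",y)*R.from_matrix(np.array([[-1,0,0],[0,1,0],[0,0,-1.]]))
Qg=down(yr); G=lambda h:np.array([.5123,.0714,h+.164])
Qp=R.from_euler("zy",[yc,-np.pi/6])*R.from_matrix(np.array([[-1,0,0],[0,1,0],[0,0,-1.]]))
B=R.from_euler("zy",[yc,-np.pi/6])
def P(up,off,g=.022,dy=0): # along slope, off the notch floor
    return C+[0,0,.1]+B.apply([up,dy,off+g+.164])
E
python3 -c "
from goal import *
print(delta(G(.166),Qg))"
```

```text
(array([-10.95,  -8.74,   1.86]), array([-0.01, -0.  , -3.42]))
```

```bash
for i in 1; do
python3 -m inch '[[-0.73,-0.58,0.12,0,0,0],[-0.73,-0.58,0.12,0,0,0],[-0.73,-0.58,0.12,0,0,0],[-0.73,-0.58,0.12,0,0,0],[-0.73,-0.58,0.12,0,0,0]]' 1 20
python3 -m inch '[[-0.73,-0.58,0.12,0,0,0],[-0.73,-0.58,0.12,0,0,0],[-0.73,-0.58,0.12,0,0,0],[-0.73,-0.58,0.12,0,0,0],[-0.73,-0.58,0.12,0,0,0]]'
python3 -m inch '[[-0.73,-0.58,0.12,0,0,0],[-0.73,-0.58,0.12,0,0,0],[-0.73,-0.58,0.12,0,0,0],[-0.73,-0.58,0.12,0,0,0],[-0.73,-0.58,0.12,0,0,0]]'
python3 -m inch '[[0,0,0,0,0,-0.68],[0,0,0,0,0,-0.68],[0,0,0,0,0,-0.68],[0,0,0,0,0,-0.68],[0,0,0,0,0,-0.68]]'
done
python3 -c "
from goal import *
print(delta(G(.166),Qg))"
```

```text
time: 0.62
ee_pos: [0.3425, 0.4025, 0.3804]
eef_rot: [0.21, 0.978, 0.0, -0.0]
ft_force: [0.7, 0.1, -0.2]
width: 0.0872
grip_force: 0.0
time: 1.03
ee_pos: [0.4279, 0.2368, 0.3566]
eef_rot: [0.21, 0.978, 0.0, 0.0]
ft_force: [1.1, 0.8, -0.7]
width: 0.0871
grip_force: 0.0
time: 1.45
ee_pos: [0.5135, 0.0711, 0.3327]
eef_rot: [0.21, 0.978, 0.0, 0.0]
ft_force: [1.0, -0.1, 0.2]
width: 0.0871
grip_force: 0.0
time: 1.87
ee_pos: [0.513, 0.0728, 0.3326]
eef_rot: [0.005, 1.0, -0.0, -0.0]
ft_force: [0.0, -0.3, -0.0]
width: 0.0871
grip_force: 0.0
(array([ 0.02, -0.04,  0.06]), array([-0.  , -0.  ,  0.02]))
```

```bash

python3 -m inch '[[0,-0.04,0.6,0,0,0],[0,0,0.6,0,0,0],[0,0,0.6,0,0,0],[0,0,0.6,0,0,0],[0,0,0.6,0,0,0]]'
python3 -m inch '[[0,0,0.3,0,0,0],[0,0,0.2,0,0,0],[0,0,0.17,0,0,0],[0,0,0,0,0,0],[0,0,0,0,0,0]]'
python3 -m inch '[[0,0,0,0,0,0],[0,0,0,0,0,0],[0,0,0,0,0,0],[0,0,0,0,0,0],[0,0,0,0,0,0]]' -1 30
python3 -m inch '[[0,0,0,0,0,0],[0,0,0,0,0,0],[0,0,0,0,0,0],[0,0,0,0,0,0],[0,0,0,0,0,0]]'
```

```text
time: 2.28
ee_pos: [0.5129, 0.0713, 0.2117]
eef_rot: [0.007, 1.0, 0.0, 0.0]
ft_force: [-0.3, -0.1, 0.1]
width: 0.0869
grip_force: 0.0
time: 2.7
ee_pos: [0.5134, 0.0714, 0.1866]
eef_rot: [0.007, 1.0, 0.0, 0.0]
ft_force: [0.2, 0.9, 0.6]
width: 0.0872
grip_force: 0.0
time: 3.12
ee_pos: [0.5131, 0.0713, 0.1862]
eef_rot: [0.007, 1.0, 0.0, 0.0]
ft_force: [-0.1, -0.0, -1.3]
width: 0.0614
grip_force: 0.0
time: 3.53
ee_pos: [0.5131, 0.0713, 0.1859]
eef_rot: [0.007, 1.0, 0.0, 0.0]
ft_force: [-0.4, 0.0, -1.2]
width: 0.0285
grip_force: 0.0
```

```bash

python3 -m inch '[[0,0,0,0,0,0],[0,0,0,0,0,0],[0,0,0,0,0,0],[0,0,0,0,0,0],[0,0,0,0,0,0]]'
python3 -m inch '[[0,0,-0.3,0,0,0],[0,0,-0.6,0,0,0],[0,0,-0.7,0,0,0],[0,0,-0.7,0,0,0],[0,0,-0.7,0,0,0]]'
python3 -m inch '[[0,0,-0.7,0,0,0],[0,0,-0.7,0,0,0],[0,0,-0.6,0,0,0],[0,0,-0.3,0,0,0],[0,0,0,0,0,0]]'
python3 -c "
from goal import *
print(delta(P(.005,.08),Qp))
c=eyes.camera('scene');import cv2
cv2.imwrite('pics/s2.png',c['pixels'][:,:,::-1])"
```

```text
time: 3.95
ee_pos: [0.5131, 0.0713, 0.1859]
eef_rot: [0.007, 1.0, 0.0, -0.0]
ft_force: [0.2, 1.0, -0.7]
width: 0.0257
grip_force: 30.0
time: 4.37
ee_pos: [0.5128, 0.0711, 0.308]
eef_rot: [0.008, 1.0, 0.0, 0.0]
ft_force: [0.7, 1.0, -0.9]
width: 0.0261
grip_force: 30.0
time: 4.78
ee_pos: [0.5134, 0.0712, 0.401]
eef_rot: [0.008, 1.0, 0.001, 0.002]
ft_force: [1.2, 0.7, -0.5]
width: 0.026
grip_force: 30.0
(array([ 3.45, -7.04,  1.68]), array([-0.64, -4.29,  2.22]))
```

View pics/s2.png

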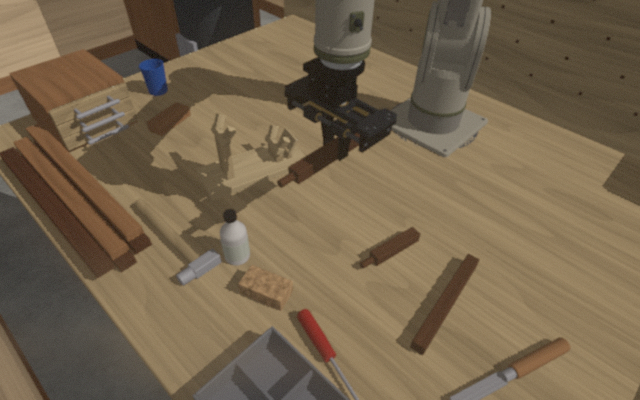

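The rail is held at its middle with the tenon at (285,182). Next I turn it to the cradle's slope.

```bash

python3 -m inch '[[0,0,0,-0.064,-0.43,0.222],[0,0,0,-0.064,-0.43,0.222],[0,0,0,-0.064,-0.43,0.222],[0,0,0,-0.064,-0.43,0.222],[0,0,0,-0.064,-0.43,0.222]]'
python3 -m inch '[[0,0,0,-0.064,-0.43,0.222],[0,0,0,-0.064,-0.43,0.222],[0,0,0,-0.064,-0.43,0.222],[0,0,0,-0.064,-0.43,0.222],[0,0,0,-0.064,-0.43,0.222]]'
python3 -c "
from goal import *
print(delta(P(.005,.08),Qp))"
```

```text
time: 5.25
ee_pos: [0.5125, 0.0713, 0.3957]
eef_rot: [0.074, 0.989, 0.018, 0.128]
ft_force: [0.4, -1.3, -1.1]
width: 0.0256
grip_force: 30.0
time: 5.67
ee_pos: [0.5125, 0.0713, 0.3957]
eef_rot: [0.139, 0.956, 0.036, 0.254]
ft_force: [0.8, -0.6, -0.9]
width: 0.0259
grip_force: 30.0
(array([ 1.7 , -7.79, -0.37]), array([-0.03, -0.03,  0.  ]))
```

```bash

python3 -m inch '[[0.14,-0.65,-0.03,0,0,0],[0.14,-0.65,-0.03,0,0,0],[0.14,-0.65,-0.03,0,0,0],[0.14,-0.65,-0.03,0,0,0],[0.14,-0.65,-0.03,0,0,0]]'
python3 -m inch '[[0.14,-0.65,-0.03,0,0,0],[0.14,-0.65,-0.03,0,0,0],[0.14,-0.65,-0.03,0,0,0],[0.14,-0.65,-0.03,0,0,0],[0.14,-0.65,-0.03,0,0,0]]'
python3 -m inch '[[0.14,-0.65,-0.03,0,0,0],[0.14,-0.65,-0.03,0,0,0],[0,0,0,0,0,0],[0,0,0,0,0,0],[0,0,0,0,0,0]]'
python3 - <<'E'
from goal import *
import cv2
print(delta(P(.005,.08),Qp), r.read_state()["ft_force"])
c=eyes.camera('top');s=eyes.camera('scene')
a=c['pixels'][140:290,350:500,::-1];b=s['pixels'][80:230,170:320,::-1]
cv2.imwrite('pics/s3.png',np.hstack([cv2.resize(x,(400,400),interpolation=2) for x in(a,b)]))
T=r.read_state(); A=R.from_quat(T["eef_rot"])
# expected rail bar-end top corners for checking, in crop pixels
for x in(-.105,.105,.135):
    q=T["ee_pos"]+A.apply([-x,0,.164+.022-.026]); print(x,(proj(c,q)-[350,140])*8/3,(proj(s,q)-[170,80])*8/3+[400,0])
E
```

```text
time: 6.08
ee_pos: [0.4534, -0.0463, 0.3692]
eef_rot: [0.138, 0.957, 0.036, 0.253]
ft_force: [-0.2, -1.3, -1.3]
width: 0.0261
grip_force: 30.0
time: 6.5
ee_pos: [0.395, -0.1627, 0.3432]
eef_rot: [0.138, 0.957, 0.036, 0.253]
ft_force: [0.7, -0.1, -0.0]
width: 0.0255
grip_force: 30.0
time: 6.92
ee_pos: [0.373, -0.2081, 0.3339]
eef_rot: [0.138, 0.957, 0.036, 0.254]
ft_force: [-0.3, 0.3, -1.5]
width: 0.0257
grip_force: 30.0
(array([ 0.04, -0.02,  0.01]), array([-0.02, -0.04,  0.01])) [-0.31071468  0.29360139 -1.49451332]
-0.105 [202.4        343.73333333] [742.66666667  62.66666667]
0.105 [320.53333333  96.        ] [530.13333333   9.06666667]
0.135 [338.93333333  57.33333333] [494.4   0. ]
```

View pics/s3.png

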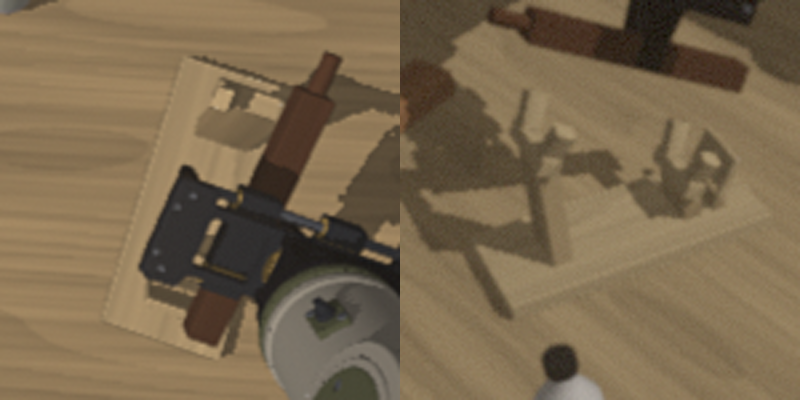

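Rail and tool match the calibration: the tenon tip is seen at (330,57) and predicted at (339,57). I'll check the notch position against the tilted-saddle geometry in both views.

```bash
python3 - <<'E'
from goal import *
c=eyes.camera('top');s=eyes.camera('scene')
Cc=C+[0,0,.1]
for a in(.075,-.075):
  for y,n in((.0267,.028),(-.0267,.028),(.0165,0),(-.0165,0)):
    q=Cc+B.apply([a,y,n]); print(a,y,n,"crop1",(proj(c,q)-[290,140])*4,"s3 L",(proj(c,q)-[350,140])*8/3,"R",(proj(s,q)-[170,80])*8/3+[400,0])
import cv2
b=s['pixels'][100:180,180:300,::-1].copy()
b=cv2.resize(b,None,fx=6,fy=6,interpolation=cv2.INTER_CUBIC); t0=np.load("pics/top0.npy")[150:260,390:490,::-1]
for a in(.075,-.075):
  P4=[proj(s,Cc+B.apply([a,y,n])) for y,n in((.0267,.028),(.0165,0),(-.0165,0),(-.0267,.028))]
  cv2.polylines(b,[np.int32((np.array(P4)+.5-[180,100])*6)],False,(0,0,255),1)
cv2.imwrite("pics/s4.png",b)
E
```

```text
0.075 0.0267 0.028 crop1 [602.4 152.8] s3 L [241.6        101.86666667] R [555.46666667 120.53333333]
0.075 -0.0267 0.028 crop1 [695.2 186.4] s3 L [303.46666667 124.26666667] R [531.46666667  96.53333333]
0.075 0.0165 0 crop1 [607.6 145.6] s3 L [245.06666667  97.06666667] R [541.06666667 146.93333333]
0.075 -0.0165 0 crop1 [663.6 166. ] s3 L [282.4        110.66666667] R [526.66666667 131.46666667]
-0.075 0.0267 0.028 crop1 [489.2 398.8] s3 L [166.13333333 265.86666667] R [705.6 149.6]
-0.075 -0.0267 0.028 crop1 [578.4 429.6] s3 L [225.6 286.4] R [678.66666667 126.66666667]
-0.075 0.0165 0 crop1 [497.6 385.2] s3 L [171.73333333 256.8       ] R [690.13333333 173.06666667]
-0.075 -0.0165 0 crop1 [551.2 403.6] s3 L [207.46666667 269.06666667] R [673.86666667 158.4       ]
```

View pics/s4.png

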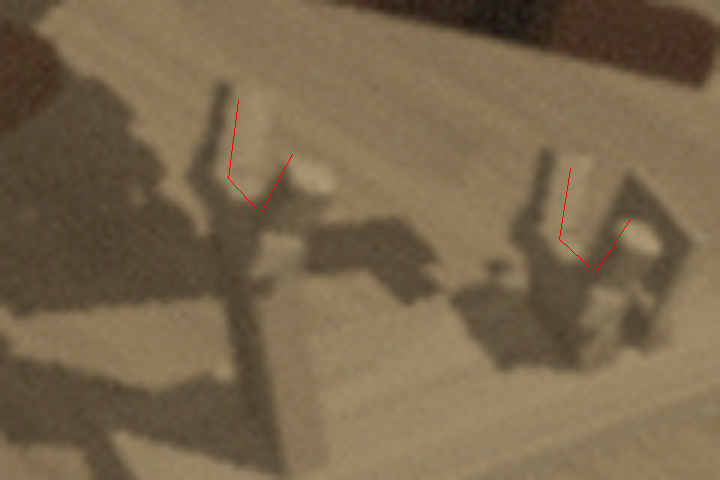

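The notch outlines fit within a few mm, apart from a slight offset towards +y. I'll shift 2–3 mm that way and descend along the tool axis while watching the force.

```bash

python3 -m inch '[[0.03,0.05,0.3,0,0,0],[0,0,0.3,0,0,0],[0,0,0.3,0,0,0],[0,0,0.3,0,0,0],[0,0,0.2,0,0,0]]'
python3 -m inch '[[0,0,0.1,0,0,0],[0,0,0.1,0,0,0],[0,0,0.1,0,0,0],[0,0,0.05,0,0,0],[0,0,0,0,0,0]]'
python3 -c "
from goal import *
print(delta(P(.005,0),Qp))"
```

```text
time: 7.53
ee_pos: [0.4009, -0.2062, 0.2853]
eef_rot: [0.138, 0.957, 0.036, 0.254]
ft_force: [-0.9, 0.7, -1.1]
width: 0.0259
grip_force: 30.0
time: 7.95
ee_pos: [0.4075, -0.2066, 0.2737]
eef_rot: [0.138, 0.956, 0.036, 0.254]
ft_force: [-0.4, 0.6, -1.2]
width: 0.0258
grip_force: 30.0
(array([ 0.02, -0.05,  0.27]), array([-0.02, -0.03,  0.01]))
```

```bash

python3 -m inch '[[0,0,0.05,0,0,0],[0,0,0.05,0,0,0],[0,0,0.05,0,0,0],[0,0,0,0,0,0],[0,0,0,0,0,0]]'
python3 - <<'E'
from goal import *
import cv2
c=eyes.camera('top');s=eyes.camera('scene')
a=c['pixels'][140:290,350:500,::-1];b=s['pixels'][80:180,190:290,::-1]
cv2.imwrite('pics/s5.png',np.hstack([cv2.resize(x,(400,400),interpolation=2) for x in(a,b)]))
E
```

```text
time: 8.37
ee_pos: [0.4107, -0.2064, 0.2688]
eef_rot: [0.138, 0.956, 0.036, 0.255]
ft_force: [2.6, 2.1, -1.3]
width: 0.0256
grip_force: 30.0
```

View pics/s5.png

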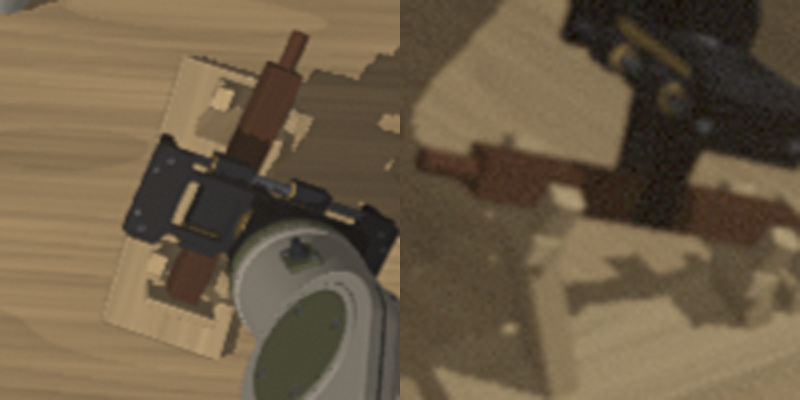

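The rail is in both notches but sits close to the −y arms: there is a gap on the left at (240,100) and it is tight at (295,125). There's also a light push upslope, so I'll ease it +y and upslope, then continue down.

```bash

python3 -m inch '[[-0.05,0.05,0,0,0,0],[-0.05,0.04,0,0,0,0],[0,0,0,0,0,0],[0,0,0,0,0,0],[0,0,0,0,0,0]]'
python3 -m inch '[[0,0,0.03,0,0,0],[0,0,0.03,0,0,0],[0,0,0,0,0,0],[0,0,0,0,0,0],[0,0,0,0,0,0]]'
python3 -m inch '[[0,0,0.03,0,0,0],[0,0,0.02,0,0,0],[0,0,0,0,0,0],[0,0,0,0,0,0],[0,0,0,0,0,0]]'
```

```text
time: 8.88
ee_pos: [0.4144, -0.205, 0.271]
eef_rot: [0.139, 0.956, 0.036, 0.255]
ft_force: [-4.2, -4.9, -0.3]
width: 0.0252
grip_force: 30.0
time: 9.3
ee_pos: [0.4155, -0.2053, 0.2689]
eef_rot: [0.139, 0.956, 0.035, 0.255]
ft_force: [-7.1, -5.2, 2.6]
width: 0.026
grip_force: 30.2
time: 9.72
ee_pos: [0.4163, -0.2057, 0.2673]
eef_rot: [0.139, 0.956, 0.035, 0.254]
ft_force: [-16.5, -5.8, 11.3]
width: 0.0258
grip_force: 30.2
```

```bash

python3 -m inch '[[0,-0.05,-0.02,0,0,0],[0,0,0,0,0,0],[0,0,0,0,0,0],[0,0,0,0,0,0],[0,0,0,0,0,0]]'
cat > f.py <<'E'
from goal import *
s=r.read_state(); print("rail-axes force",np.round(B.inv().apply(s["ft_force"]),1),"torque",np.round(B.inv().apply(s["torque"]),2),delta(P(.005,0),Qp))
E
python3 f.py
python3 -m inch '[[0,0,0.03,0,0,0],[0,0,0.03,0,0,0],[0,0,0,0,0,0],[0,0,0,0,0,0],[0,0,0,0,0,0]]'
python3 f.py
```

```text
time: 10.13
ee_pos: [0.4159, -0.2066, 0.2677]
eef_rot: [0.139, 0.956, 0.036, 0.255]
ft_force: [-6.8, -2.8, 5.9]
width: 0.0258
grip_force: 29.8
rail-axes force [-2.  -3.5  8.5] torque [-1.01  0.99  0.16] (array([ 0.13, -0.08,  0.04]), array([-0.02, -0.02,  0.  ]))
time: 10.55
ee_pos: [0.4172, -0.2069, 0.2662]
eef_rot: [0.139, 0.956, 0.036, 0.255]
ft_force: [-20.7, -0.7, 22.2]
width: 0.0261
grip_force: 30.0
rail-axes force [-6.4 -2.6 29.6] torque [-0.85  1.89  0.4 ] (array([ 0.14, -0.08, -0.01]), array([-0.02, -0.02,  0.  ]))
```

Seated: the floor force is 30 N and the height agrees with the notch plane. I'll relieve the pressure and release.

```bash

python3 -m inch '[[0,0,-0.04,0,0,0],[0,0,0,0,0,0],[0,0,0,0,0,0],[0,0,0,0,0,0],[0,0,0,0,0,0]]'
python3 -m inch '[[0,0,0,0,0,0],[0,0,0,0,0,0],[0,0,0,0,0,0],[0,0,0,0,0,0],[0,0,0,0,0,0]]' 0.2
python3 -m inch '[[0,0,0,0,0,0],[0,0,0,0,0,0],[0,0,0,0,0,0],[0,0,0,0,0,0],[0,0,0,0,0,0]]'
python3 -m inch '[[0,0,-0.1,0,0,0],[0,0,-0.2,0,0,0],[0,0,-0.4,0,0,0],[0,0,-0.4,0,0,0],[0,0,-0.4,0,0,0]]'
python3 -m inch '[[0,0,-0.6,0,0,0],[0,0,-0.6,0,0,0],[0,0,-0.6,0,0,0],[0,0,-0.6,0,0,0],[0,0,-0.4,0,0,0]]'
python3 - <<'E'
from goal import *
import cv2
c=eyes.camera('top');s=eyes.camera('scene')
a=c['pixels'][140:290,350:500,::-1];b=s['pixels'][80:180,190:290,::-1]
cv2.imwrite('pics/s6.png',np.hstack([cv2.resize(x,(400,400),interpolation=2) for x in(a,b)]))
for x in(-.105,.105,.135):
    q=C+[0,0,.1]+B.apply([x,0,.026]); print(x,(proj(c,q)-[350,140])*8/3,(proj(s,q)-[190,80])*4+[400,0])
E
```

```text
time: 10.97
ee_pos: [0.4165, -0.2064, 0.2671]
eef_rot: [0.138, 0.956, 0.036, 0.255]
ft_force: [0.7, -2.6, 0.3]
width: 0.0257
grip_force: 29.8
time: 11.38
ee_pos: [0.4163, -0.2062, 0.2669]
eef_rot: [0.138, 0.956, 0.036, 0.255]
ft_force: [-0.6, -0.3, 1.0]
width: 0.0486
grip_force: 0.0
time: 11.8
ee_pos: [0.4163, -0.2064, 0.267]
eef_rot: [0.138, 0.956, 0.036, 0.255]
ft_force: [0.1, 0.3, 0.2]
width: 0.0521
grip_force: 0.0
time: 12.22
ee_pos: [0.386, -0.2063, 0.3197]
eef_rot: [0.138, 0.956, 0.035, 0.254]
ft_force: [0.3, 0.0, -0.4]
width: 0.052
grip_force: 0.0
time: 12.63
ee_pos: [0.3301, -0.2059, 0.4183]
eef_rot: [0.138, 0.956, 0.036, 0.256]
ft_force: [-0.1, -0.3, 0.3]
width: 0.0525
grip_force: 0.0
-0.105 [181.06666667 305.86666667] [796.8 217.6]
0.105 [288.26666667  77.86666667] [483.6 156. ]
0.135 [304.8         42.66666667] [431.6 145.6]
```

View pics/s6.png

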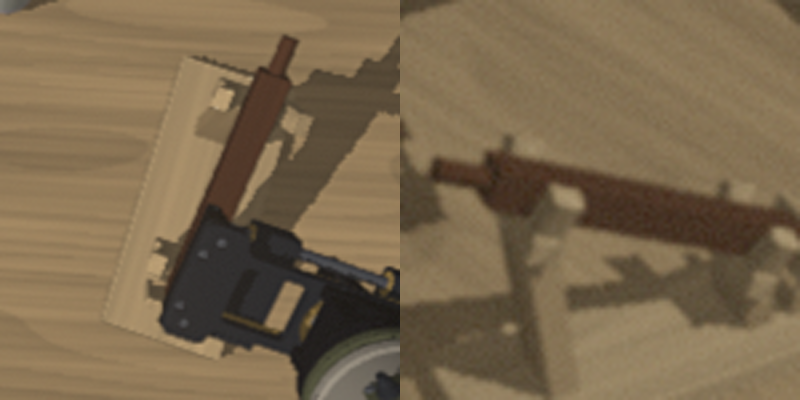

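The rail lies in both notches, tenon end up. It was set down about 10 mm upslope of my home estimate, so I'll take it lightly again and slide it down onto the stop by feel.

```bash

python3 -m inch '[[0,0,0.6,0,0,0],[0,0,0.6,0,0,0],[0,0,0.6,0,0,0],[0,0,0.6,0,0,0],[0,0,0.5,0,0,0]]'
python3 -m inch '[[0,0,0.4,0,0,0],[0,0,0.4,0,0,0],[0,0,0.3,0,0,0],[0,0,0.2,0,0,0],[0,0,0.08,0,0,0]]'
python3 -m inch '[[0,0,0,0,0,0],[0,0,0,0,0,0],[0,0,0,0,0,0],[0,0,0,0,0,0],[0,0,0,0,0,0]]' -1 12
python3 -m inch '[[0,0,0,0,0,0],[0,0,0,0,0,0],[0,0,0,0,0,0],[0,0,0,0,0,0],[0,0,0,0,0,0]]'
python3 f.py
python3 -m inch '[[0.03,0,0,0,0,0],[0.03,0,0,0,0,0],[0.03,0,0,0,0,0],[0,0,0,0,0,0],[0,0,0,0,0,0]]'
python3 f.py
```

```text
time: 13.15
ee_pos: [0.3887, -0.2059, 0.3134]
eef_rot: [0.138, 0.957, 0.035, 0.254]
ft_force: [-0.8, 1.2, -0.1]
width: 0.0524
grip_force: 0.0
time: 13.57
ee_pos: [0.416, -0.2057, 0.2659]
eef_rot: [0.138, 0.957, 0.035, 0.253]
ft_force: [-0.0, 0.4, -0.5]
width: 0.0519
grip_force: 0.0
time: 13.98
ee_pos: [0.4158, -0.2066, 0.2681]
eef_rot: [0.139, 0.956, 0.036, 0.255]
ft_force: [-2.4, 1.0, 4.4]
width: 0.0279
grip_force: 11.7
time: 14.4
ee_pos: [0.4159, -0.2065, 0.268]
eef_rot: [0.138, 0.956, 0.036, 0.255]
ft_force: [-4.6, 0.7, 6.9]
width: 0.0276
grip_force: 11.9
rail-axes force [-0.7  0.5  8.3] torque [-0.09  0.8   0.05] (array([ 0.13, -0.09,  0.05]), array([-0.02, -0.02,  0.01]))
time: 14.82
ee_pos: [0.4143, -0.2062, 0.2678]
eef_rot: [0.139, 0.956, 0.035, 0.257]
ft_force: [7.3, -2.6, 4.9]
width: 0.0274
grip_force: 11.7
rail-axes force [ 9.1 -0.   0.6] torque [-0.14 -1.4   0.11] (array([ 0.09, -0.09,  0.06]), array([-0.03,  0.03,  0.01]))
```

```bash

python3 -m inch '[[0.03,0,-0.03,0,0,0],[0.03,0,0,0,0,0],[0,0,0,0,0,0],[0,0,0,0,0,0],[0,0,0,0,0,0]]'
python3 f.py
```

```text
time: 15.23
ee_pos: [0.4122, -0.2057, 0.2681]
eef_rot: [0.138, 0.955, 0.035, 0.258]
ft_force: [10.1, -4.4, 4.9]
width: 0.0262
grip_force: 11.9
rail-axes force [12.  -1.  -0.8] torque [-0.16 -1.94  0.11] (array([ 0.05, -0.08,  0.09]), array([-0.03,  0.04,  0.01]))
```

There is a firm 12 N push along the slope with no floor load, so the end is on the stop. I'll release, retreat and check.

```bash

python3 -m inch '[[-0.04,0,0.02,0,0,0],[0,0,0,0,0,0],[0,0,0,0,0,0],[0,0,0,0,0,0],[0,0,0,0,0,0]]'
python3 f.py
python3 -m inch '[[0,0,0,0,0,0],[0,0,0,0,0,0],[0,0,0,0,0,0],[0,0,0,0,0,0],[0,0,0,0,0,0]]' 0.3
python3 -m inch '[[0,0,0,0,0,0],[0,0,0,0,0,0],[0,0,-0.1,0,0,0],[0,0,-0.3,0,0,0],[0,0,-0.5,0,0,0]]'
python3 -m inch '[[0,0,-0.6,0,0,0],[0,0,-0.6,0,0,0],[0,0,-0.6,0,0,0],[0,0.6,-0.6,0,0,0],[0,0.7,-0.4,0,0,0]]'
python3 -m inch '[[0,0.8,0,0,0,0],[0,0.8,0,0,0,0],[0,0.8,0,0,0,0],[0,0.7,0,0,0,0],[0,0.4,0,0,0,0]]'
python3 -m inch '[[0,0.3,0,0,0,0],[0,0,0,0,0,0],[0,0,0,0,0,0],[0,0,0,0,0,0],[0,0,0,0,0,0]]'
python3 - <<'E'
from goal import *
import cv2
c=eyes.camera('top');s=eyes.camera('scene')
a=c['pixels'][150:280,370:500,::-1];b=s['pixels'][85:185,200:300,::-1]
cv2.imwrite('pics/s7.png',np.hstack([cv2.resize(x,(400,400),interpolation=2) for x in(a,b)]))
E
```

```text
time: 15.65
ee_pos: [0.4131, -0.2058, 0.2676]
eef_rot: [0.138, 0.956, 0.036, 0.257]
ft_force: [-0.4, 0.6, 11.2]
width: 0.0264
grip_force: 12.1
rail-axes force [4.8 2.1 9.9] torque [ 0.   -0.59  0.2 ] (array([ 0.06, -0.09,  0.07]), array([-0.02,  0.01,  0.01]))
time: 16.07
ee_pos: [0.4118, -0.205, 0.2656]
eef_rot: [0.138, 0.957, 0.036, 0.254]
ft_force: [0.6, 0.6, 0.3]
width: 0.0512
grip_force: 0.0
time: 16.48
ee_pos: [0.3939, -0.2045, 0.2963]
eef_rot: [0.138, 0.957, 0.036, 0.253]
ft_force: [0.9, 0.3, 0.1]
width: 0.0564
grip_force: 0.0
time: 16.9
ee_pos: [0.3502, -0.1557, 0.4038]
eef_rot: [0.14, 0.956, 0.036, 0.256]
ft_force: [1.1, 0.5, 0.3]
width: 0.0565
grip_force: 0.0
time: 17.32
ee_pos: [0.3861, -0.0179, 0.4215]
eef_rot: [0.137, 0.957, 0.036, 0.255]
ft_force: [-0.2, 0.2, 0.5]
width: 0.0567
grip_force: 0.0
time: 17.73
ee_pos: [0.3886, -0.0101, 0.4226]
eef_rot: [0.139, 0.956, 0.036, 0.254]
ft_force: [-0.2, -0.2, 0.1]
width: 0.0565
grip_force: 0.0
```

View pics/s7.png

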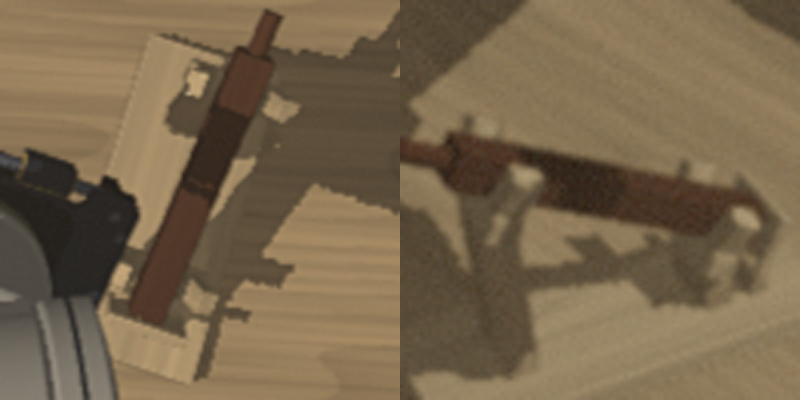

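The rail sits in both notches, with its lower end against the stop (770,210 in the right half) and its tenon up at (265,30 in the left half). The gripper is clear, so I'm handing in.

```bash
python3 -c "
from bench import job
print(job.close_job())"
```

```text
the job is handed in; nothing more can be done
None
```

The long tenoned rail lies released in the cradle's notches, tenon end up and lower end against the stop, with the other two rails untouched; I handed the job in at about 18 s, and the hand-in returned no verdict.

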